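# Glue bottle into the free cell of the flap caddy, cap tight

### The arm

A 7-joint arm with a two-finger parallel gripper is mounted at the origin on the work surface. World frame = base frame: x ahead of the robot, y to its left, z up, the work surface at z = 0. Lengths are in m, angles in rad, forces in N, time in s.
With the tool pointing down it reaches from about 0.4 to 0.875 m from the base axis. Payload 19.3 kg.
Tool frame: the origin (TCP) lies at the very end of the fingers, on their centre line; the grasp point (between the pads) lies 19 mm behind it; z points along the fingers, y is the line along which they close (so a half turn about z gives the same grasp; the last joint's range is limited). The gripper opens to 85 mm and grips with 20 to 120 N. Pads are 22 mm wide; open, the fingers measure 114 mm over their backs; the gripper's body (76 mm by 85 mm) begins 54 mm behind the grasp point. The pads swing forward as they close: fully open they stand 13 mm farther back than shut.
Start: joints at [1.064, 0.521, -0.036, 1.599, 0.021, 1.021, -0.113], TCP at [0.264, -0.566, 0.231] pointing down, gripper open.
Joint ranges: [-2.91, 2.91], [-0.3, 2.13], [-1.5, 1.42], [0.17, 2.43], [-1.26, 4.41], [0.16, 1.93], [-2.52, 2.52]. Speed limits (rad/s): [1.89, 1.89, 2.39, 2.39, 3.01, 3.01, 3.01].

### API

Orientations are given as [roll, pitch, yaw] about the fixed x, y, z axes, in that order (R = Rz(yaw) Ry(pitch) Rx(roll)).
In Python, from workcell import bot gives the robot as it stands.
- The arm moves only by the tool carry_out, never from a script. Its argument "rows" is a list that holds one entry, the list of rows, each a list of 4 numbers: the shift along the tool's x, y, z in m, then the turn about the tool's z in degrees. In form: [[[x, y, z, twist], ...]]. A call has 1 to 12 rows; each row is the pose to reach, as a shift and turn from the pose commanded when the call began, along the tool's axes at that moment; what a row does not reach only later rows make up. A row lasts 1/12 s, in which the tool goes at most 41.7 mm and 7.16 degrees, less where a joint would pass 70% of its speed; a pose out of reach is approached as far as the arm can. A call with a gripper value outside its range is refused whole. "grip" is the finger opening in m, from 0 to 0.0854, set as the call begins (left out, the last holds). The fingers move at their own pace and stop on an object; "grip_force" is the grip in N (left out, the last holds). Time passes only in rows, so rows that repeat a pose let the fingers close. It gives the time, the measured TCP pose, the force, the opening and the grip force at its end, in the units of the state.
- bot.observe(): the state, without advancing time (a new reading comes with each control period).
- bot.grab_frame(name): name is "side" or "top"; returns a dict with "pixels" (420x560x3 uint8, red, green, blue), "K" (3x3 intrinsics, pixels), "pose" (4x4, takes a point from camera to world coordinates). Camera axes: x right, y down, z forward; pixel columns grow to the right and rows downward; lengths in m; the calibration is good to about 2 mm. A picture is of the moment at which its call begins. There is no depth.
- bot.job_done(): hands the job in; it is judged then, once.
Trained networks look in a picture, given as the dict that the camera call returned (one of the last four; its "shot" number tells which), for a name from the list of things; names that differ only in an ending like _2 or _b are one class to them, and where a whole thing is asked for, a point or a joint stands for the part that bears it (a point fixed in the world has none). Each returns a list of dicts, best first, with "conf" (0 to 1); they miss things now and then, are a little off and sometimes report something else, mostly with a low value. They report only what shows in the picture. A call takes as long as a camera call. They do not tell look-alikes from the thing itself.
- bot.look_for(picture, label): "position" ([column, row] in pixels, amid what is visible of it).
- bot.regions_of(picture, label): "region" (420x560 bool, what is visible of it) and "position" ([column, row] in pixels, amid what is visible of it).
- bot.spot_point(picture, label): "position" ([column, row] in pixels: a listed point, or the origin of a listed thing).
The state is a dict: "clock": time; "qpos": joint angles; "qd": joint speeds; "joint_efforts": joint torques, N m; "position": TCP position; "tool_rot": TCP orientation; "force": force on the tool from outside, world axes, zero at the start; "moment": the same for the moment, N m; "grip_width": finger opening in m; "finger_force": force on a finger pad.
Only numpy, scipy, OpenCV 4.12 (cv2) and the standard library are available. Lean on these libraries where they do the work, as an engineer would, in place of code of your own. Each camera call takes 0.05 s, during which the arm holds its last target. There are 200 camera calls.

### The job

Feel behind the dust flaps of the sloping caddy for the one empty cell, without ramming them, and stand the square glue bottle in it, foot down and right to the bottom. Only then, with the cell holding the bottle, screw its cap clockwise until it stops tight. Do not tip the bottle over, and leave the other things on the bench where they are.

Things in the scene. Friction and masses are not known exactly. Their poses are not given: they have to be found in the camera images.
- stand: Fixed plywood caddy, a row of four equal cells along its y, in a box leaning towards the robot on a low base. Origin on the table under the box; z vertical, x level, towards the back. The cells' axis (out of the mouths) leans 0.52 rad (30 degrees) from vertical to the stand's -x side. Outside the box is 276 mm along the row, 90 across, 80 deep; walls and floor 8 mm.
- bottle_mid (a point): Centre of the square body of a loose, upright white plastic bottle with grey screw cap, 60 mm above its foot. Body 50 x 50 x 120 mm, sides along x and y, z to the cap; cap from 126 to 150 mm above the foot; about 0.35 kg. Standing on a cell's floor, this point is 12 mm below the rim; the top 48 mm of the body and the cap stand out; let go, it slides to the cell's lower wall.
- cap_mid (a point): Centre of the cap, on the bottle's axis, 78 mm above bottle_mid. The cap is a ribbed cylinder 38 mm across and 24 mm tall.
- cap (a joint): Turn of the cap on the bottle, rad: grows clockwise seen from above the cap; 1.3 is the hard stop (tight). It starts between 0.1 and 0.5, turns with 0.05 N m of friction, stays where it is left and does not move along the axis. The bottle may turn up to about 0.2 rad with it before the cell's walls hold it.
- cell0 (a point): Cell 0, at the stand's -y end: centre of its mouth, level with the rim and the top of the shut flap. z points out along the cell's axis, y along the row, x up the slope to the flap's hinge 36 mm away. Mouth 74 mm (x) by 59 mm (y), cell 72 mm deep; next cell 67 mm along y.
- cell1 (a point): Cell 1, second from the stand's -y end: centre of its mouth, axes and sizes as cell0. Each mouth is shut by a 4 mm wooden flap, level with the rim, hinged on the upper (+x) edge; it swings inwards against a light spring (about 1 to 3 N pushed near the middle) that shuts it again.
- cell2 (a point): Cell 2, third from the stand's -y end: centre of its mouth, axes and sizes as cell0. Three cells are full: pushed near the middle, their flap moves freely some 5 mm, then bears on slightly springy stock (4 N per mm) and is hard by 10 to 12 mm. One cell, at random, is empty: its flap swings right in. They look alike; only touch tells.
- cell3 (a point): Cell 3, at the stand's +y end: centre of its mouth, axes and sizes as cell0. A pushed-in flap hangs along the cell's upper wall, so a thing put in goes best 5 to 10 mm to the lower (-x) side of the axis.
- tape_a: Roll of tape lying flat, 100 mm across, 25 mm high; origin under its centre. Bystander.
- tape_b: Roll of tape lying flat, 110 mm across, 22 mm high; origin under its centre. Bystander.
- stake: Pointed pine stake lying flat, 175 x 24 x 14 mm, along its x; origin 70 mm from its blunt end. Bystander.
- glue_box: Open plywood box, 130 x 130 x 120 mm high; origin under its centre. Bystander.
- tub: Round green tub with blue lid, 130 mm across, 160 mm high; origin under its centre. Bystander.
- mallet: Hammer lying flat, 260 mm, along its x. Bystander.
- clamp_a: Steel bar clamp lying flat, 260 x 110 mm, 24 mm high; origin in the middle of its bar, which is along its x. Bystander.
- clamp_b: Like clamp_a. Bystander.
Mind the look-alikes: they are no part of the job. There is more than one size of the part that bears bottle_mid; the job needs the largest.

How it is judged:
By the outcome, as a careful person would: the job done as asked, in the order asked, and still so for the second after the job is handed in, with the robot touching nothing.
It also fails if it takes over 72 s, if anything falls off the work surface, if the arm or the gripper's body presses on something with over 40 N, if the wrist force passes 120 N, or if a joint passes its speed limit or range.

## Working session

There is one attempt and no reset: what is moved stays moved. The work goes in short steps, Python scripts to look and compute and a tool call to move; the robot and the scene stay as the last step left them, time stands still between calls to the robot, and variables do not carry over. Pictures are saved under pics/ and viewed, at most 10 in all, crops included, and the job is handed in when it is done.

Besides the shell and the picture viewer there is one more tool, called after "Request:" by a JSON object that holds its "name" and its "arguments". carry_out: Moves the arm, as the interface text tells. Its arguments: {"type":"object","properties":{"rows":{"type":"array","items":{"type":"array","items":{"type":"array","items":{"type":"number"}}}},"grip":{"type":"number"},"grip_force":{"type":"number"}},"required":["rows"]}

```bash
mkdir -p pics; ls; cat > h.py <<'E'
import numpy as np, cv2
from workcell import bot
from scipy.spatial.transform import Rotation as R
def proj(f,P):
    T=np.linalg.inv(f["pose"]); p=(T[:3,:3]@np.atleast_2d(P).T).T+T[:3,3]; q=(f["K"]@p.T).T; return q[:,:2]/q[:,2:]
def ray(f,px):
    d=f["pose"][:3,:3]@np.linalg.inv(f["K"])@[px[0],px[1],1]; return f["pose"][:3,3],d/np.linalg.norm(d)
def tri(fs,pxs):
    A=np.zeros((3,3));b=np.zeros(3);rs=[ray(f,p) for f,p in zip(fs,pxs)]
    for o,d in rs: M=np.eye(3)-np.outer(d,d);A+=M;b+=M@o
    X=np.linalg.solve(A,b); return X,[float(np.linalg.norm(np.cross(X-o,d))) for o,d in rs]
E
python3 - <<'E'
from h import *
import json
s=bot.observe(); print({k:np.round(v,3).tolist() for k,v in s.items()})
F={}
for n in("side","top"):
    f=bot.grab_frame(n);F[n]=f;cv2.imwrite(f"pics/{n}0.png",f["pixels"][:,:,::-1])
    print(n,np.round(f["pose"],3).tolist(),np.round(f["K"],1).tolist())
    for l in("bottle_mid","cap_mid","cell0","cell1","cell2","cell3","stand"):
        print(l,[(np.round(r["position"],1).tolist(),round(r["conf"],2)) for r in bot.spot_point(f,l)])
E
```

```text
pics
{'clock': 0.0, 'qpos': [1.064, 0.522, -0.036, 1.6, 0.021, 1.021, -0.113], 'qd': [-0.001, -0.0, -0.0, -0.001, -0.001, 0.0, -0.002], 'joint_efforts': [0.0, -92.709, 1.98, -36.994, 0.018, 0.008, -0.0], 'position': [0.264, -0.566, 0.231], 'tool_rot': [-3.14, 0.0, 0.437], 'force': [0.2, 0.209, 0.37], 'moment': [-0.034, -0.003, 0.015], 'finger_force': 0.0, 'grip_width': 0.085}
side [[-0.72, 0.394, -0.571, 1.544], [0.694, 0.423, -0.583, 1.002], [0.012, -0.816, -0.578, 1.081], [0.0, 0.0, 0.0, 1.0]] [[512.9, 0.0, 281.2], [0.0, 512.9, 208.4], [0.0, 0.0, 1.0]]
bottle_mid [([244.2, 178.3], 0.71), ([263.4, 169.7], 0.6), ([216.8, 184.9], 0.55)]
cap_mid [([242.4, 154.4], 0.66), ([218.7, 173.0], 0.58), ([265.7, 159.5], 0.58), ([328.7, 216.2], 0.28)]
cell0 [([283.8, 219.0], 0.94), ([310.3, 235.0], 0.72), ([297.1, 226.8], 0.7), ([270.8, 203.8], 0.64)]
cell1 [([283.8, 219.0], 0.94), ([310.3, 235.0], 0.72), ([297.1, 226.8], 0.7), ([270.8, 203.8], 0.64)]
cell2 [([283.8, 219.0], 0.94), ([310.3, 235.0], 0.72), ([297.1, 226.8], 0.7), ([270.8, 203.8], 0.64)]
cell3 [([283.8, 219.0], 0.94), ([310.3, 235.0
[... 267 characters left out ...]

bottle_mid [([362.2, 241.7], 0.72), ([359.4, 268.3], 0.51), ([408.2, 201.4], 0.32)]
cap_mid [([365.6, 236.2], 0.69), ([359.8, 271.1], 0.63), ([381.3, 214.1], 0.61), ([244.9, 198.5], 0.37), ([408.7, 202.7], 0.25)]
cell0 [([244.8, 202.1], 0.95), ([284.7, 204.1], 0.75), ([262.2, 201.1], 0.6), ([222.6, 200.2], 0.58)]
cell1 [([244.8, 202.1], 0.95), ([284.7, 204.1], 0.75), ([262.2, 201.1], 0.6), ([222.6, 200.2], 0.58)]
cell2 [([244.8, 202.1], 0.95), ([284.7, 204.1], 0.75), ([262.2, 201.1], 0.6), ([222.6, 200.2], 0.58)]
cell3 [([244.8, 202.1], 0.95), ([284.7, 204.1], 0.75), ([262.2, 201.1], 0.6), ([222.6, 200.2], 0.58)]
stand [([255.9, 192.9], 0.91), ([408.5, 200.9], 0.73), ([260.7, 273.3], 0.67)]
```

View pics/side0.png

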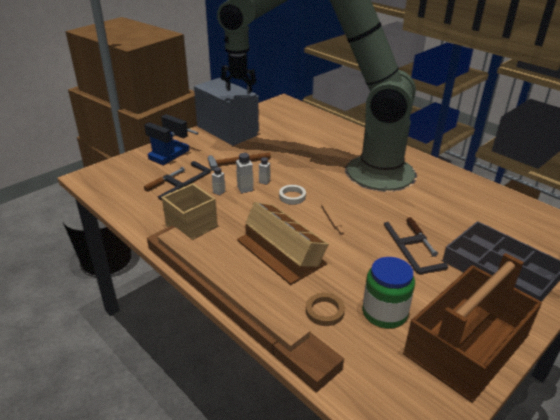

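View pics/top0.png

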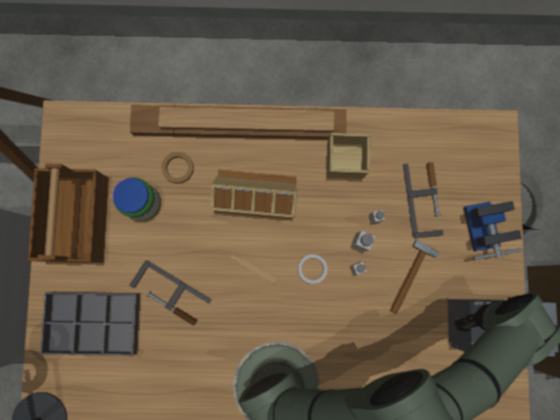

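```bash
python3 - <<'E'
from h import *
import itertools
S=bot.grab_frame("side");T=bot.grab_frame("top")
for l,s,t in(("bm",[(244.2,178.3),(263.4,169.7),(216.8,184.9)],[(362.2,241.7),(359.4,268.3),(408.2,201.4)]),("cap",[(242.4,154.4),(218.7,173),(265.7,159.5)],[(365.6,236.2),(359.8,271.1),(381.3,214.1)]),
 ("cell",[(283.8,219.0),(310.3,235.0),(297.1,226.8),(270.8,203.8)],[(244.8,202.1),(284.7,204.1),(262.2,201.1),(222.6,200.2)])):
  for a,b in itertools.product(s,t):
    X,e=tri([S,T],[a,b]); 
    if e[0]<.012: print(l,a,b,X.round(3),np.round(e,4))
E
```

```text
bm (244.2, 178.3) (362.2, 241.7) [ 0.485 -0.28   0.046] [0.0015 0.0015]
bm (263.4, 169.7) (359.4, 268.3) [ 0.396 -0.27   0.052] [0.0018 0.0018]
cap (242.4, 154.4) (365.6, 236.2) [ 0.495 -0.272  0.157] [0.0025 0.0025]
cap (218.7, 173) (381.3, 214.1) [ 0.571 -0.333  0.083] [0.0045 0.0045]
cap (265.7, 159.5) (359.8, 271.1) [ 0.386 -0.264  0.096] [0.003 0.003]
cell (283.8, 219.0) (262.2, 201.1) [0.608 0.06  0.1  ] [0.0005 0.0005]
cell (310.3, 235.0) (222.6, 200.2) [0.611 0.186 0.108] [0.0054 0.0054]
cell (297.1, 226.8) (244.8, 202.1) [0.604 0.117 0.098] [0.0009 0.0009]
cell (270.8, 203.8) (284.7, 204.1) [ 0.597 -0.014  0.117] [0.0002 0.0002]
```

Side view: three bottles, with the largest at about (244,175) and small ones at (218,182) and (264,170). The caddy is at (285,240). Top view: the big bottle is at (365,240) and the caddy's four flaps run along (222–285, 200). I'll fit the caddy and the bottle next.

```bash
cat > fit.py <<'E'
from h import *
from scipy.optimize import least_squares
def cells(p):
    x,y,z,w=p; return np.array([[x-np.sin(w)*d,y+np.cos(w)*d,z] for d in (-.1005,-.0335,.0335,.1005)])
def boxc(p): # mouth rim corners, outer 90x276 about row centre; axis leaning
    x,y,z,w=p;Rz=R.from_euler('z',w).as_matrix();u=np.array([np.cos(np.pi/6),0,.5]);
    return np.array([[x,y,z]+Rz@(u*a+np.array([0,b,0])) for a,b in((.045,.138),(.045,-.138),(-.045,-.138),(-.045,.138))])
E
python3 - <<'E'
from fit import *
S=bot.grab_frame("side");T=bot.grab_frame("top")
s=np.array([(270.8,203.8),(283.8,219.0),(297.1,226.8),(310.3,235.0)]);t=np.array([(284.7,204.1),(262.2,201.1),(244.8,202.1),(222.6,200.2)])
r=least_squares(lambda p:np.r_[(proj(S,cells(p))-s).ravel(),(proj(T,cells(p))-t).ravel()],[.6,.08,.1,0],loss='soft_l1')
print(r.x.round(4),r.fun.round(1)); p=r.x
def bot3(c,yaw,zs,h=.025):
    Rz=R.from_euler('z',yaw).as_matrix(); return np.array([[c[0],c[1],z]+Rz@[a*h,b*h,0] for z in zs for a,b in((1,1),(1,-1),(-1,-1),(-1,1))])
out=[]
for f,box in((S,(200,140,140,130)),(T,(200,160,200,120))):
    im=f["pixels"][:,:,::-1].copy();k=4;x0,y0,w,h=box
    im=cv2.resize(im[y0:y0+h,x0:x0+w],None,fx=k,fy=k,interpolation=cv2.INTER_CUBIC)
    for P,c in((boxc(p),(0,0,255)),):
        q=((proj(f,P)-[x0,y0]+.5)*k).astype(int); cv2.polylines(im,[q],True,c,1)
    for q in (proj(f,cells(p))-[x0,y0]+.5)*k: cv2.circle(im,tuple(q.astype(int)),3,(255,0,0),-1)
    cv2.imwrite(f"pics/crop{len(out)}.png",im);out.append(1)
E
```

```text
[ 0.6046  0.0869  0.1043 -0.0568] [-0.3  3.3 -0.1 -2.7  0.6 -0.8  2.1  1.2 -0.1 -0.1  2.1  1.4 -0.9 -1.2
  1.  -0.8]
```

View pics/crop0.png

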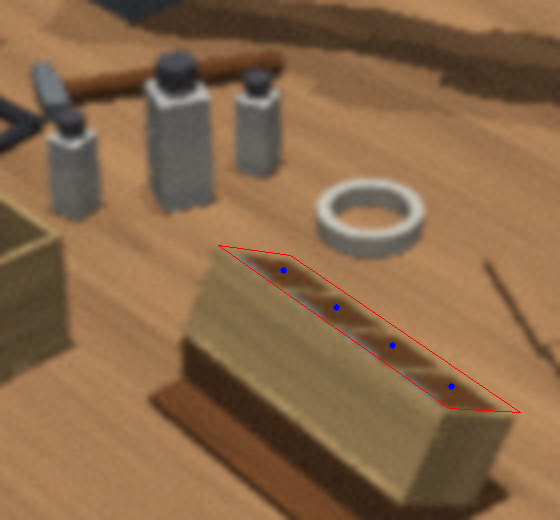

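View pics/crop1.png

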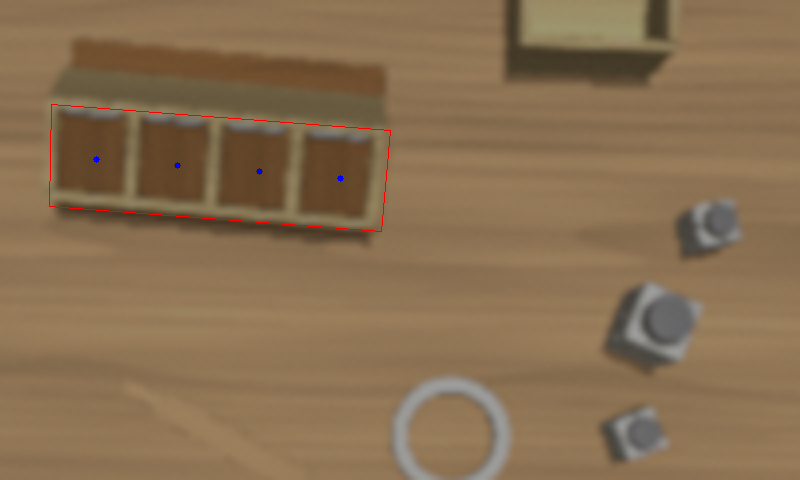

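```bash
python3 - <<'E'
from fit import *
from scipy.optimize import minimize
S=bot.grab_frame("side");T=bot.grab_frame("top")
u=np.array([np.cos(np.pi/6),0,.5])
g=np.linspace
wall=[(a,b) for b in (-.134,-.067,0,.067,.134) for a in g(-.038,.028,23)]+[(-.041,b) for b in g(-.134,.134,90)]
fl=[(a,b+d) for b in(-.1005,-.0335,.0335,.1005) for d in(-.024,-.012,0,.012,.024) for a in (-.031,-.02,-.01,0,.01,.02)]+[(a,b+d) for b in(-.1005,-.0335,.0335,.1005) for d in(-.024,.024) for a in g(-.031,.02,12)]
def pts(p,ab):
    Rz=R.from_euler('z',p[3]).as_matrix();return np.array([p[:3]+Rz@(u*a+np.array([0,b,0])) for a,b in ab])
def smp(f,P):
    q=proj(f,P).astype(np.float32);g=f["pixels"].astype(np.float32)[:,:,1]
    return cv2.remap(g,q[None,:,0],q[None,:,1],cv2.INTER_LINEAR).ravel()
def score(p):
    v=0
    for f,w in((T,1),(S,1)):
        a,b=smp(f,pts(p,wall)),smp(f,pts(p,fl)); v-=w*(a.mean()-b.mean())
    return v
best=None
for z in(.095,.1,.105,.11):
  for y in(.085,.09,.095):
   for x in (.6,.605,.61):
    r=minimize(score,[x,y,z,-.06],method='Nelder-Mead',options=dict(initial_simplex=[[x,y,z,-.06],[x+.005,y,z,-.06],[x,y+.005,z,-.06],[x,y,z+.006,-.06],[x,y,z,-.1]]))
    if best is None or r.fun<best.fun:best=r
print(best.x.round(4),best.fun,score([.6046,.0869,.1043,-.0568])); np.save('p.npy',best.x); print(cells(best.x).round(4))
# bottle
def pl(f,px,z):
    o,d=ray(f,px); return o+d*(z-o[2])/d[2]
cs=[pl(T,(200+a/4-.4,160+b/4-.4),.12) for a,b in((648,283),(703,302),(684,365),(625,345))]
print(np.round(cs,4),np.mean(cs,0).round(4),[np.round(np.linalg.norm(cs[i]-cs[i-1]),3) for i in range(4)])
print(tri([S,T],[(200+177/4-.4,140+60/4-.4),(200+669/4-.4,160+320/4-.4)]))
def sc(q,f=T):
    Rz=R.from_euler('z',q[2]).as_matrix()
    def ring(h,n=14): return np.array([[q[0],q[1],.12]+Rz@[a,b,0] for t in g(-h,h,n) for a,b in((h,t),(-h,t),(t,h),(t,-h))])
    return smp(f,ring(.029)).mean()-smp(f,ring(.0225)).mean()
r=min((minimize(sc,[.488,-.275,y],method='Nelder-Mead',options=dict(initial_simplex=[[.488,-.275,y],[.493,-.275,y],[.488,-.27,y],[.488,-.275,y+.1]])) for y in(-.4,-.3,-.2)),key=lambda r:r.fun)
print(r.x.round(4),r.fun)
k=4
for f,(x0,y0,w,h),n in((S,(200,140,140,130),2),(T,(200,160,200,120),3)):
    im=cv2.resize(f["pixels"][y0:y0+h,x0:x0+w,::-1],None,fx=k,fy=k,interpolation=cv2.INTER_CUBIC)
    Rz=R.from_euler('z',r.x[2]).as_matrix()
    for P in(boxc(best.x),*[np.array([[r.x[0],r.x[1],z]+Rz@[a*.025,b*.025,0] for a,b in((1,1),(1,-1),(-1,-1),(-1,1))]) for z in(0,.12)]):
        cv2.polylines(im,[((proj(f,P)-[x0,y0]+.5)*k).astype(int)],True,(0,0,255),1)
    cv2.imwrite(f"pics/crop{n}.png",im)
a,b=cv2.imread("pics/crop2.png"),cv2.imread("pics/crop3.png")
c=np.zeros((600,800,3),np.uint8);c[:260,:360]=a[40:300,100:460];c[:225,400:800]=a[225:450,160:560];c[280:600]=b[30:350];cv2.imwrite("pics/chk.png",c)
E
```

```text
[ 0.6085  0.0915  0.1055 -0.0707] -82.05358123779297 -50.01956
[[ 0.6014 -0.0088  0.1055]
 [ 0.6061  0.058   0.1055]
 [ 0.6109  0.1249  0.1055]
 [ 0.6156  0.1917  0.1055]]
[[ 0.5154 -0.2637  0.12  ]
 [ 0.5008 -0.3082  0.12  ]
 [ 0.4496 -0.2926  0.12  ]
 [ 0.4648 -0.245   0.12  ]] [ 0.4827 -0.2774  0.12  ] [np.float64(0.054), np.float64(0.047), np.float64(0.054), np.float64(0.05)]
(array([ 0.48491585, -0.27651027,  0.14995468]), [0.00215233867323014, 0.0021523386732300825])
[ 0.4846 -0.2768 -0.3685] -26.440902709960938
```

View pics/chk.png

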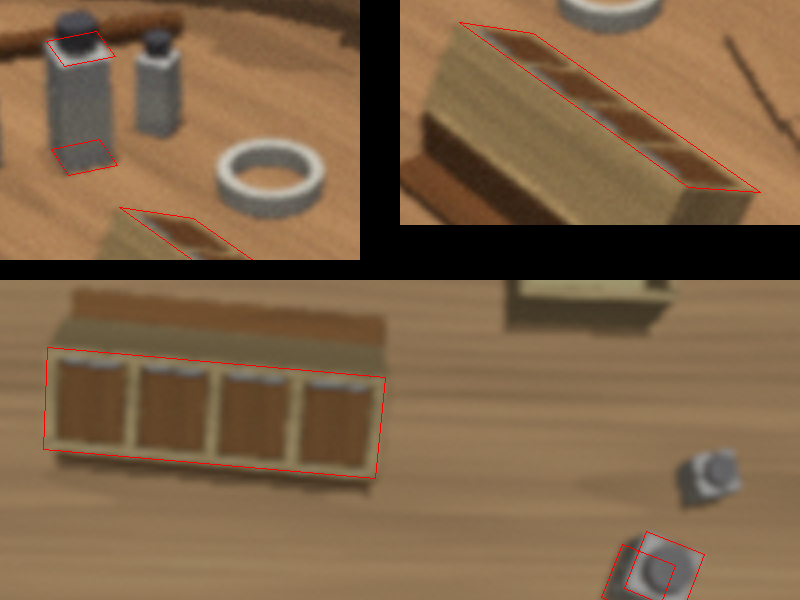

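The overlays match: the caddy's mouths lie at z≈0.105 with yaw −0.07. The bottle is at (0.4845, −0.277) with yaw −0.34, and its cap top triangulates to 0.150 as expected. Next I move to feel cell 0.

```bash
cat > conv.py <<'E'
from fit import *
p=np.load('p.npy'); W=p[3]
Rs=R.from_euler('z',W).as_matrix(); ax=Rs@np.array([-.5,0,np.cos(np.pi/6)]); ux=Rs@np.array([np.cos(np.pi/6),0,.5]); sx=Rs@np.array([1.,0,0]); sy=Rs@np.array([0,1.,0])
def st():
    s=bot.observe(); print('t',round(s['clock'],2),'pos',np.round(s['position'],4),'rot',np.round(s['tool_rot'],3),'F',np.round(s['force'],1),'w',round(float(s['grip_width']),4),'q',np.round(s['qpos'],2)); return s
def sh(X,yaw,frm=None,fy=None,s=None):
    s=s or bot.observe(); a=s['tool_rot'] if fy is None else [np.pi,0,fy]; Rt=R.from_euler('xyz',a).as_matrix()
    d=Rt.T@(np.array(X)-(s['position'] if frm is None else frm)); tw=-np.degrees((yaw-a[2]+np.pi)%(2*np.pi)-np.pi)
    return d.round(4).tolist()+[round(tw,2)]
E
python3 - <<'E'
from conv import *
st(); C=cells(p)
A=C[0]+.02*ax-.011*sx; print(A, sh([A[0],A[1],.231],W), sh(A,W)); print('ax in tool at W',sh(A-ax,W,A,W))
print('cell step',sh(C[1],W,C[0],W))
E
```

```text
t 1.1 pos [ 0.2644 -0.5663  0.2313] rot [-3.142  0.     0.437] F [-0.1  0.2  0.6] w 0.0856 q [ 1.06  0.52 -0.04  1.6   0.02  1.02 -0.11]
[ 0.58044091 -0.00730388  0.12284775] [0.5229, -0.3728, 0.0003, np.float64(29.08)] [0.5229, -0.3728, 0.1085, np.float64(29.08)]
ax in tool at W [0.5, -0.0, 0.866, np.float64(-0.0)]
cell step [-0.0, -0.067, -0.0, np.float64(-0.0)]
```

Request:
{"name": "carry_out", "arguments": {"rows": [[[0.03,-0.022,0,2],[0.06,-0.043,0,5],[0.09,-0.064,0,8],[0.12,-0.086,0,11],[0.15,-0.107,0,14],[0.18,-0.128,0,17],[0.21,-0.15,0,20],[0.24,-0.171,0,23],[0.27,-0.193,0,26],[0.3,-0.214,0,28],[0.33,-0.235,0,29],[0.36,-0.257,0,29.08]]], "grip": 0.0}}

```text
clock: 2.1
position: [0.4826, -0.1796, 0.2315]
tool_rot: [3.141, -0.0, -0.072]
force: [0.6, -0.6, -0.2]
grip_width: -0.0002
finger_force: 0.0
```

```bash
python3 - <<'E'
from conv import *
st(); C=cells(p)
A=C[0]+.02*ax-.011*sx; print(A, sh([A[0],A[1],.2],W), sh(A,W))
E
```

```text
t 2.1 pos [ 0.4826 -0.1796  0.2315] rot [ 3.141 -0.    -0.072] F [ 0.6 -0.6 -0.2] w -0.0002 q [ 0.28  0.35 -0.05  1.89  0.02  0.91 -1.43]
[ 0.58044091 -0.00730388  0.12284775] [0.0852, -0.1789, 0.0315, np.float64(-0.08)] [0.0852, -0.1789, 0.1087, np.float64(-0.08)]
```

Request:
{"name": "carry_out", "arguments": {"rows": [[[0.017,-0.036,0.005,0],[0.034,-0.072,0.02,0],[0.051,-0.108,0.04,0],[0.068,-0.144,0.065,0],[0.085,-0.179,0.09,0],[0.0852,-0.179,0.1087,0],[0.0878,-0.179,0.113,0],[0.0903,-0.179,0.1175,0],[0.0927,-0.179,0.1217,0],[0.0932,-0.179,0.1226,0],[0.0932,-0.179,0.1226,0]]]}}

```text
clock: 3.02
position: [0.5878, -0.0104, 0.1095]
tool_rot: [3.141, -0.001, -0.072]
force: [0.3, -0.8, 1.1]
grip_width: 0.0003
finger_force: 0.0
```

Request:
{"name": "carry_out", "arguments": {"rows": [[[0.001,0,0.0018,0],[0.002,0,0.0035,0],[0.003,0,0.0052,0],[0.004,0,0.0069,0],[0.004,0,0.0069,0]]]}}

```text
clock: 3.43
position: [0.5915, -0.0096, 0.1016]
tool_rot: [3.142, 0.0, -0.071]
force: [0.0, -0.7, 0.7]
grip_width: -0.0001
finger_force: 0.2
```

```bash
python3 - <<'E'
from conv import *
s=st(); C=cells(p); d=s['position']+.011*sx-C[0]; print('along ax',d@ax*1e3,'u',d@ux*1e3,'y',d@sy*1e3,'F.ax',np.dot(s['force'],ax))
E
```

```text
t 3.43 pos [ 0.5915 -0.0096  0.1016] rot [ 3.142  0.    -0.071] F [ 0.  -0.7  0.7] w -0.0001 q [-0.03  0.63 -0.08  1.79  0.08  0.72 -1.79]
along ax -4.041348409484099 u -0.9040490163077615 y -1.4634010392158177 F.ax 0.5693433606350531
```

Request:
{"name": "carry_out", "arguments": {"rows": [[[0.0005,0,0.0009,0],[0.001,0,0.0017,0],[0.001,0,0.0017,0]]]}}

```text
clock: 3.68
position: [0.5925, -0.0095, 0.1]
tool_rot: [-3.142, 0.0, -0.071]
force: [-0.3, 0.1, 0.2]
grip_width: 0.0003
finger_force: 0.3
```

Request:
{"name": "carry_out", "arguments": {"rows": [[[0.0005,0,0.0009,0],[0.001,0,0.0017,0],[0.001,0,0.0017,0]]]}}

```text
clock: 3.93
position: [0.5936, -0.0096, 0.0985]
tool_rot: [-3.142, -0.0, -0.071]
force: [-2.0, 0.1, 5.2]
grip_width: -0.0001
finger_force: 3.0
```

Request:
{"name": "carry_out", "arguments": {"rows": [[[0.0005,0,0.0009,0],[0.001,0,0.0017,0],[0.001,0,0.0017,0]]]}}

```text
clock: 4.18
position: [0.5946, -0.0097, 0.0972]
tool_rot: [-3.142, -0.0, -0.071]
force: [-5.4, -0.5, 14.2]
grip_width: -0.0001
finger_force: 6.7
```

Request:
{"name": "carry_out", "arguments": {"rows": [[[-0.006,0,-0.0104,0],[-0.012,-0.01,-0.0208,0],[-0.012,-0.04,-0.0208,0],[-0.012,-0.0685,-0.0208,0],[-0.009,-0.0685,-0.0156,0],[-0.006,-0.0685,-0.0104,0],[-0.004,-0.0685,-0.0069,0],[-0.003,-0.0685,-0.0052,0],[-0.0025,-0.0685,-0.0043,0],[-0.0025,-0.0685,-0.0043,0]]]}}

```text
clock: 5.02
position: [0.5967, 0.0581, 0.1008]
tool_rot: [3.141, 0.0, -0.072]
force: [-0.8, -0.3, 0.0]
grip_width: -0.0003
finger_force: 0.2
```

Request:
{"name": "carry_out", "arguments": {"rows": [[[0.0005,0,0.0009,0],[0.001,0,0.0017,0],[0.0015,0,0.0026,0],[0.0015,0,0.0026,0]]]}}

```text
clock: 5.35
position: [0.5984, 0.0586, 0.0983]
tool_rot: [3.142, -0.0, -0.071]
force: [-0.8, 0.4, 0.6]
grip_width: 0.0003
finger_force: 0.3
```

Request:
{"name": "carry_out", "arguments": {"rows": [[[0.0005,0,0.0009,0],[0.001,0,0.0017,0],[0.001,0,0.0017,0]]]}}

```text
clock: 5.6
position: [0.5993, 0.0586, 0.0965]
tool_rot: [3.142, 0.0, -0.071]
force: [-0.3, -0.1, 0.3]
grip_width: 0.0002
finger_force: 0.3
```

Request:
{"name": "carry_out", "arguments": {"rows": [[[0.0005,0,0.0009,0],[0.001,0,0.0017,0],[0.001,0,0.0017,0]]]}}

```text
clock: 5.85
position: [0.6004, 0.0586, 0.0948]
tool_rot: [-3.142, 0.0, -0.071]
force: [-1.1, -0.5, 0.8]
grip_width: -0.0002
finger_force: 0.3
```

Request:
{"name": "carry_out", "arguments": {"rows": [[[0.0005,0,0.0009,0],[0.001,0,0.0017,0],[0.0015,0,0.0026,0],[0.0015,0,0.0026,0]]]}}

```text
clock: 6.18
position: [0.6018, 0.0585, 0.0922]
tool_rot: [3.142, 0.0, -0.071]
force: [-0.1, 0.0, 0.1]
grip_width: 0.0001
finger_force: 0.3
```

Request:
{"name": "carry_out", "arguments": {"rows": [[[0.0005,0,0.0009,0],[0.001,0,0.0017,0],[0.0015,0,0.0026,0],[0.0015,0,0.0026,0]]]}}

```text
clock: 6.52
position: [0.6033, 0.0583, 0.0896]
tool_rot: [3.142, 0.0, -0.071]
force: [-0.5, 0.3, 0.2]
grip_width: 0.0002
finger_force: 0.4
```

```bash
python3 - <<'E'
from conv import *
s=st(); C=cells(p); d=s['position']+.011*sx-C[1]; print('along ax',d@ax*1e3,'u',d@ux*1e3,'y',d@sy*1e3,'F.ax',np.dot(s['force'],ax))
E
```

```text
t 6.52 pos [0.6033 0.0583 0.0896] rot [ 3.142  0.    -0.071] F [-0.5  0.3  0.2] w 0.0002 q [-0.14  0.67 -0.08  1.76  0.08  0.72 -1.9 ]
along ax -17.886624304827887 u -0.9016231531189202 y 0.10017380658136675 F.ax 0.4654370423026092
```

```bash
python3 - <<'E'
from conv import *
s=bot.observe(); yb=-.34; B=np.array([.4845,-.277,0])
print(sh([B[0],B[1],.2],yb)); print('down',sh([B[0],B[1],.085],yb))
E
```

```text
[-0.0948, 0.3429, -0.1104, np.float64(15.42)]
down [-0.0948, 0.3429, 0.0046, np.float64(15.42)]
```

Request:
{"name": "carry_out", "arguments": {"rows": [[[-0.007,0,-0.0122,0],[-0.014,0,-0.0244,0],[-0.022,0.004,-0.05,0],[-0.03,0.025,-0.08,0],[-0.038,0.06,-0.1,2],[-0.046,0.095,-0.11,5],[-0.054,0.13,-0.11,8],[-0.062,0.165,-0.11,10],[-0.07,0.2,-0.11,12],[-0.078,0.235,-0.11,13.5],[-0.085,0.27,-0.11,15],[-0.09,0.305,-0.11,15.42]]], "grip": 0.085}}

```text
clock: 7.52
position: [0.491, -0.2411, 0.2]
tool_rot: [3.142, -0.0, -0.342]
force: [0.5, 0.7, 0.9]
grip_width: 0.0851
finger_force: 0.0
```

Request:
{"name": "carry_out", "arguments": {"rows": [[[-0.0136,0.0352,0,0],[-0.0136,0.0352,0,0],[-0.0136,0.0352,0,0]]]}}

```text
clock: 7.77
position: [0.4661, -0.2699, 0.1999]
tool_rot: [3.141, 0.0, -0.344]
force: [0.8, 1.2, -0.5]
grip_width: 0.0852
finger_force: 0.0
```

```bash
python3 - <<'E'
from conv import *
s=st(); print(sh([.4845,-.277,.085],-.34))
f=bot.grab_frame("side");g=bot.grab_frame("top")
a=cv2.resize(f["pixels"][100:240,170:310,::-1],None,fx=4,fy=4,interpolation=cv2.INTER_CUBIC)
cv2.imwrite("pics/pre.png",a)
E
```

```text
t 7.77 pos [ 0.4661 -0.2699  0.1999] rot [ 3.141  0.    -0.344] F [ 0.8  1.2 -0.5] w 0.0852 q [ 0.39  0.42  0.03  1.86 -0.02  0.86 -1.48]
[0.0197, 0.0004, 0.1149, np.float64(-0.21)]
```

View pics/pre.png

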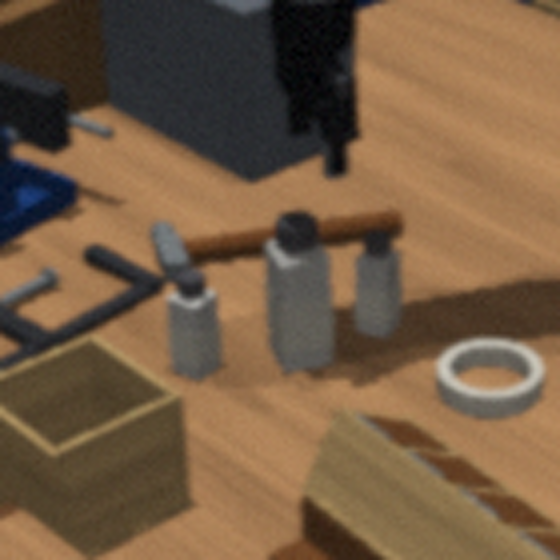

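The big bottle stands free at (300,290) in the crop, and the gripper is to its right. I'll centre over it, descend and grip.

Request:
{"name": "carry_out", "arguments": {"rows": [[[0.0197,0.0004,0,0],[0.0197,0.0004,0.02,0],[0.0197,0.0004,0.05,0],[0.0197,0.0004,0.075,0],[0.0197,0.0004,0.1,0],[0.0197,0.0004,0.1149,0],[0.0197,0.0004,0.1149,0]]]}}

```text
clock: 8.45
position: [0.4852, -0.273, 0.082]
tool_rot: [-3.141, 0.004, -0.338]
force: [-0.4, 0.2, -0.3]
grip_width: 0.0847
finger_force: 0.0
```

Request:
{"name": "carry_out", "arguments": {"rows": [[[0,0,0,0],[0,0,0,0],[0,0,0,0],[0,0,0,0],[0,0,0,0],[0,0,0,0]]], "grip": 0.044, "grip_force": 25}}

```text
clock: 8.95
position: [0.4866, -0.2756, 0.0863]
tool_rot: [3.141, -0.002, -0.34]
force: [-1.3, -1.1, 8.3]
grip_width: 0.0505
finger_force: 25.0
```

```bash
python3 - <<'E'
from conv import *
s=st()
f=bot.grab_frame("side");g=bot.grab_frame("top")
a=cv2.resize(f["pixels"][110:210,200:300,::-1],None,fx=4,fy=4,interpolation=cv2.INTER_CUBIC)
b=cv2.resize(g["pixels"][190:290,310:410,::-1],None,fx=4,fy=4,interpolation=cv2.INTER_CUBIC)
cv2.imwrite("pics/grip.png",np.hstack([a,b]))
E
```

```text
t 8.95 pos [ 0.4866 -0.2756  0.0863] rot [ 3.141e+00 -2.000e-03 -3.400e-01] F [-1.3 -1.1  8.3] w 0.0505 q [ 0.39  0.62  0.02  1.89 -0.02  0.63 -1.48]
```

View pics/grip.png

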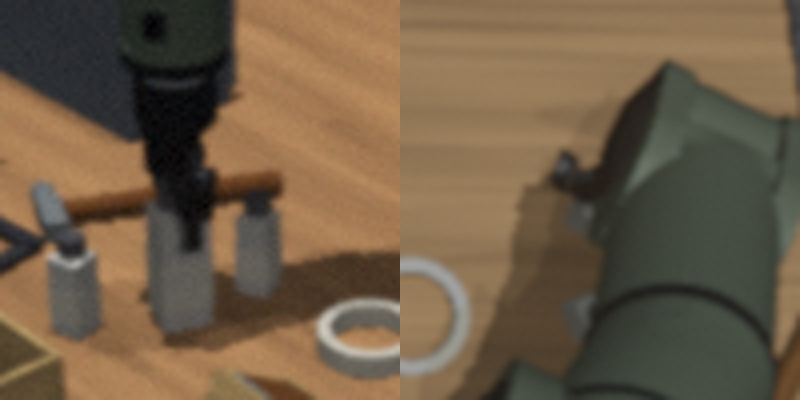

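The bottle is held (opening 50.5 mm) and the neighbours are untouched. The tool can't tilt, so I'll let the bottle pivot between the pads. I work out that path now.

```bash
cat > path.py <<'E'
from conv import *
C=cells(p)
def tcp(phi,uB,wB,g=.107,off=.021):
    f=np.radians(phi); G=np.array([uB,wB])+.025*np.array([np.cos(f),-np.sin(f)])+g*np.array([np.sin(f),np.cos(f)])
    return C[1]+G[0]*ux+G[1]*ax-[0,0,off]
E
python3 - <<'E'
from path import *
s=bot.observe(); L=[(30,-.033,.035),(30,-.034,.005),(30,-.034,-.018),(20,-.035,-.040),(12,-.035,-.056),(5,-.035,-.066),(0,-.036,-.071)]
P=[tcp(*l) for l in L]
a=P[0]; print('first',a.round(4),sh([a[0],a[1],.27],W),sh(a,W))
for i in range(1,len(P)): print(L[i],P[i].round(4),sh(P[i],W,P[i-1],W)[:3], sh(P[i],W,P[1],W)[:3])
print('with tool at W: from here lifted',sh([a[0],a[1],.27],W,[s['position'][0],s['position'][1],.27],W))
E
```

```text
first [0.5851 0.0595 0.2053] [-0.0185, -0.3488, -0.1839, np.float64(-15.44)] [-0.0186, -0.3488, -0.1193, np.float64(-15.44)]
(30, -0.034, 0.005) [0.5992 0.0585 0.1789] [0.0141, -0.0, 0.0265] [0.0, 0.0, 0.0]
(30, -0.034, -0.018) [0.6107 0.0577 0.1589] [0.0115, 0.0, 0.0199] [0.0115, 0.0, 0.0199]
(20, -0.035, -0.04) [0.6019 0.0583 0.1421] [-0.0088, 0.0, 0.0168] [0.0027, 0.0, 0.0368]
(12, -0.035, -0.056) [0.5946 0.0589 0.128 ] [-0.0073, -0.0, 0.0141] [-0.0047, 0.0, 0.0508]
(5, -0.035, -0.066) [0.5863 0.0594 0.1174] [-0.0083, -0.0, 0.0106] [-0.0129, 0.0, 0.0614]
(0, -0.036, -0.071) [0.5787 0.06   0.1102] [-0.0077, -0.0, 0.0072] [-0.0206, -0.0, 0.0687]
with tool at W: from here lifted [0.0746, -0.3413, -0.0, np.float64(-0.0)]
```

Request:
{"name": "carry_out", "arguments": {"rows": [[[0,0,-0.006,0],[0,0,-0.02,0],[0,0,-0.04,0],[0,0,-0.062,0],[0,-0.004,-0.085,0],[0,-0.012,-0.108,-1],[-0.001,-0.024,-0.13,-2],[-0.002,-0.04,-0.15,-3],[-0.003,-0.06,-0.167,-4],[-0.004,-0.082,-0.178,-5],[-0.0055,-0.106,-0.183,-6],[-0.007,-0.13,-0.184,-7]]]}}

```text
clock: 10.05
position: [0.5229, -0.1492, 0.2708]
tool_rot: [-3.142, -0.002, -0.217]
force: [0.4, -0.0, -4.4]
grip_width: 0.0503
finger_force: 27.2
```

```bash
python3 - <<'E'
from path import *
s=st(); a=tcp(30,-.033,.035); print(sh([a[0],a[1],.27],W),sh(a,W))
E
```

```text
t 10.05 pos [ 0.5229 -0.1492  0.2708] rot [-3.142e+00 -2.000e-03 -2.170e-01] F [ 0.4 -0.  -4.4] w 0.0503 q [ 0.19  0.35 -0.03  1.77  0.01  1.02 -1.63]
[0.0158, -0.2172, 0.0008, np.float64(-8.39)] [0.0156, -0.2172, 0.0655, np.float64(-8.39)]
```

Request:
{"name": "carry_out", "arguments": {"rows": [[[0.002,-0.024,0,-1],[0.004,-0.049,0,-2],[0.006,-0.074,0,-3],[0.008,-0.099,0,-4],[0.01,-0.124,0,-5],[0.011,-0.148,0,-6],[0.012,-0.17,0,-7],[0.014,-0.19,0,-7.7],[0.015,-0.204,0,-8.2],[0.0156,-0.213,0,-8.4],[0.0156,-0.2165,0,-8.4],[0.0156,-0.2172,0,-8.4]]]}}

```text
clock: 11.05
position: [0.5846, 0.0584, 0.269]
tool_rot: [3.141, 0.0, -0.071]
force: [-0.4, -0.7, -3.8]
grip_width: 0.0501
finger_force: 27.1
```

Request:
{"name": "carry_out", "arguments": {"rows": [[[0,0,0.006,0],[0,0,0.018,0],[0,0,0.032,0],[0,0,0.046,0],[0,0,0.058,0],[0,0,0.0645,0],[0,0,0.0645,0],[0,0,0.0645,0]]]}}

```text
clock: 11.72
position: [0.5847, 0.0578, 0.2045]
tool_rot: [3.141, 0.0, -0.072]
force: [-0.3, -0.1, -3.6]
grip_width: 0.0504
finger_force: 27.2
```

```bash
python3 - <<'E'
from path import *
s=st(); 
for l in((30,-.033,.035),(30,-.034,.005),(30,-.034,-.018)): print(sh(tcp(*l),W))
f=bot.grab_frame("side");g=bot.grab_frame("top")
im=f["pixels"][140:280,220:360,::-1].copy()
a=cv2.resize(im,None,fx=4,fy=4,interpolation=cv2.INTER_CUBIC)
# expected foot square
Rz=Rs; c=s['position'];P=np.array([[c[0],c[1],z]+Rz@[i*.025,j*.025,0] for z in (c[2]-.0863,) for i,j in((1,1),(1,-1),(-1,-1),(-1,1))])
cv2.polylines(a,[((proj(f,P)-[220,140]+.5)*4).astype(int)],True,(0,0,255),1)
cv2.polylines(a,[((proj(f,boxc(p))-[220,140]+.5)*4).astype(int)],True,(0,255,0),1)
cv2.imwrite("pics/above.png",a)
E
```

```text
t 11.72 pos [0.5847 0.0578 0.2045] rot [ 3.141  0.    -0.072] F [-0.3 -0.1 -3.6] w 0.0504 q [-0.11  0.49 -0.12  1.73  0.07  0.93 -1.91]
[0.0003, -0.0017, -0.0009, np.float64(-0.07)]
[0.0144, -0.0017, 0.0256, np.float64(-0.07)]
[0.0259, -0.0018, 0.0455, np.float64(-0.07)]
```

View pics/above.png

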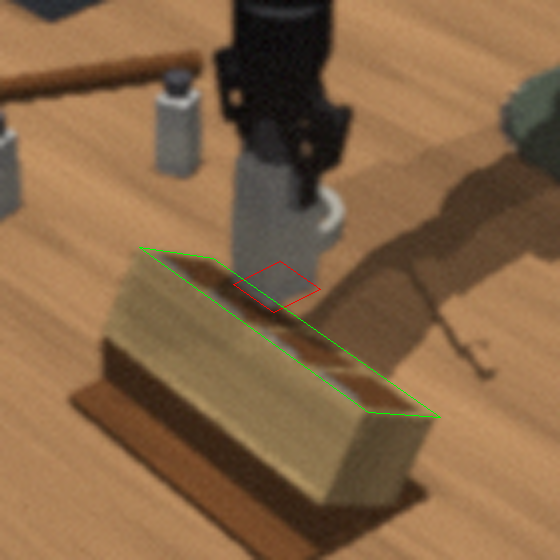

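The bottle hangs upright, and its foot lines up with the prediction at about (275,290), over cell 1. I insert along the cell axis.

Request:
{"name": "carry_out", "arguments": {"rows": [[[0.004,-0.001,0.007,0],[0.008,-0.0017,0.014,0],[0.0115,-0.0017,0.02,0],[0.0144,-0.0017,0.0256,0],[0.0144,-0.0017,0.0256,0]]]}}

```text
clock: 12.23
position: [0.5991, 0.0591, 0.1771]
tool_rot: [3.141, 0.002, -0.071]
force: [-2.2, 0.1, -4.1]
grip_width: 0.0501
finger_force: 26.4
```

Request:
{"name": "carry_out", "arguments": {"rows": [[[0.0025,0,0.0043,0],[0.005,0,0.0086,0],[0.0075,0,0.013,0],[0.0095,0,0.0165,0],[0.0115,0,0.02,0],[0.0115,0,0.02,0]]]}}

```text
clock: 12.73
position: [0.6107, 0.0583, 0.1579]
tool_rot: [3.141, 0.001, -0.071]
force: [-1.2, 0.5, -4.3]
grip_width: 0.0504
finger_force: 26.3
```

Request:
{"name": "carry_out", "arguments": {"rows": [[[-0.0015,0,0.0028,0],[-0.003,0,0.0057,0],[-0.0044,0,0.0084,0],[-0.0044,0,0.0084,0]]]}}

```text
clock: 13.07
position: [0.6064, 0.0586, 0.1504]
tool_rot: [-3.142, -0.001, -0.071]
force: [3.1, -0.9, -2.5]
grip_width: 0.0496
finger_force: 26.3
```

```bash
python3 - <<'E'
from path import *
s=st(); print('F stand x,y,z',Rs.T@s['force'],s['moment'].round(2) if hasattr(s['moment'],'round') else s['moment'])
for l in((20,-.035,-.040),(12,-.035,-.056),(5,-.035,-.066),(0,-.036,-.071)): print(l,sh(tcp(*l),W))
E
```

```text
t 13.07 pos [0.6064 0.0586 0.1504] rot [-3.142e+00 -1.000e-03 -7.100e-02] F [ 3.1 -0.9 -2.5] w 0.0496 q [-0.12  0.59 -0.11  1.71  0.08  0.84 -1.91]
F stand x,y,z [ 3.15950518 -0.66860753 -2.51328066] [-0.11 -0.85  0.1 ]
(20, -0.035, -0.04) [-0.0046, 0.0006, 0.0083, np.float64(-0.02)]
(12, -0.035, -0.056) [-0.0119, 0.0006, 0.0223, np.float64(-0.02)]
(5, -0.035, -0.066) [-0.0202, 0.0006, 0.0329, np.float64(-0.02)]
(0, -0.036, -0.071) [-0.0278, 0.0006, 0.0401, np.float64(-0.02)]
```

Request:
{"name": "carry_out", "arguments": {"rows": [[[-0.0015,0,0.0028,0],[-0.003,0,0.0056,0],[-0.0046,0,0.0083,0],[-0.0046,0,0.0083,0]]], "grip_force": 20}}

```text
clock: 13.4
position: [0.6012, 0.0591, 0.1415]
tool_rot: [-3.142, 0.001, -0.071]
force: [2.9, 0.3, -2.6]
grip_width: 0.0494
finger_force: 22.5
```

Request:
{"name": "carry_out", "arguments": {"rows": [[[-0.0015,0,0.0028,0],[-0.003,0,0.0056,0],[-0.0045,0,0.0084,0],[-0.006,0,0.0112,0],[-0.0073,0,0.014,0],[-0.0073,0,0.014,0]]]}}

```text
clock: 13.9
position: [0.5937, 0.0595, 0.1273]
tool_rot: [3.141, 0.001, -0.071]
force: [3.2, 0.2, -3.5]
grip_width: 0.0497
finger_force: 22.6
```

```bash
python3 - <<'E'
from path import *
s=st(); print('F stand x,y,z',Rs.T@s['force'])
for l in((12,-.035,-.056),(5,-.035,-.066),(0,-.036,-.071)): print(l,sh(tcp(*l),W))
f=bot.grab_frame("side");g=bot.grab_frame("top")
a=cv2.resize(f["pixels"][140:280,220:360,::-1],None,fx=4,fy=4,interpolation=cv2.INTER_CUBIC)
cv2.imwrite("pics/in.png",a)
E
```

```text
t 13.9 pos [0.5937 0.0595 0.1273] rot [ 3.141e+00  1.000e-03 -7.100e-02] F [ 3.2  0.2 -3.5] w 0.0497 q [-0.12  0.6  -0.11  1.76  0.09  0.78 -1.92]
F stand x,y,z [ 3.16994909  0.43661752 -3.54915431]
(12, -0.035, -0.056) [0.0009, 0.0006, -0.0008, np.float64(-0.01)]
(5, -0.035, -0.066) [-0.0074, 0.0006, 0.0099, np.float64(-0.01)]
(0, -0.036, -0.071) [-0.015, 0.0006, 0.0171, np.float64(-0.01)]
```

View pics/in.png

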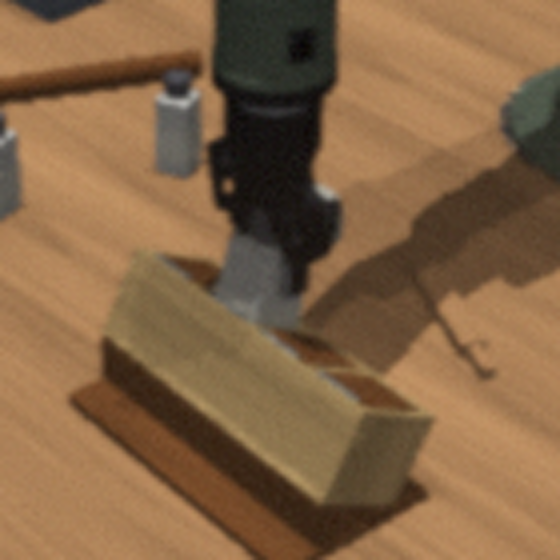

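The bottle is tilting with the cell and is most of the way in. I continue to the floor.

Request:
{"name": "carry_out", "arguments": {"rows": [[[-0.0015,0,0.002,0],[-0.003,0,0.004,0],[-0.0045,0,0.006,0],[-0.006,0,0.008,0],[-0.0074,0,0.0099,0],[-0.0074,0,0.0099,0]]]}}

```text
clock: 14.5
position: [0.5866, 0.0601, 0.1178]
tool_rot: [3.142, 0.001, -0.071]
force: [2.5, 0.4, -4.4]
grip_width: 0.0497
finger_force: 23.1
```

Request:
{"name": "carry_out", "arguments": {"rows": [[[-0.0015,0,0.0014,0],[-0.003,0,0.0028,0],[-0.0045,0,0.0042,0],[-0.006,0,0.0056,0],[-0.007,0,0.0065,0],[-0.007,0,0.0065,0]]]}}

```text
clock: 15.0
position: [0.5797, 0.0605, 0.1114]
tool_rot: [3.142, 0.001, -0.071]
force: [2.2, -0.0, -3.1]
grip_width: 0.0499
finger_force: 23.6
```

```bash
python3 - <<'E'
from path import *
s=st(); print('F stand x,y,z',Rs.T@s['force'])
for l in((0,-.036,-.071),(0,-.037,-.072)): print(l,sh(tcp(*l),W))
f=bot.grab_frame("side");cv2.imwrite("pics/in2.png",f["pixels"][:,:,::-1])
for l in("bottle_mid","cap_mid"): print(l,[(np.round(r["position"],1).tolist(),round(r["conf"],2)) for r in bot.spot_point(f,l)])
print(proj(f,np.array([C[1]-.012*ux-.012*ax,C[1]-.012*ux+.066*ax])))
E
```

```text
t 15.0 pos [0.5797 0.0605 0.1114] rot [ 3.142e+00  1.000e-03 -7.100e-02] F [ 2.2 -0.  -3.1] w 0.0499 q [-0.13  0.61 -0.11  1.81  0.09  0.73 -1.93]
F stand x,y,z [ 2.14842015  0.13071531 -3.0731325 ]
(0, -0.036, -0.071) [-0.001, 0.0006, 0.0012, np.float64(-0.02)]
(0, -0.037, -0.072) [-0.0014, 0.0006, 0.0026, np.float64(-0.02)]
bottle_mid [([215.8, 178.8], 0.75), ([261.1, 173.5], 0.67), ([283.8, 221.8], 0.59)]
cap_mid [([221.9, 174.3], 0.5), ([265.0, 161.3], 0.49), ([290.8, 195.5], 0.48)]
[[284.93373846 220.63935553]
 [294.57458973 199.14118893]]
```

Request:
{"name": "carry_out", "arguments": {"rows": [[[0,0,0.001,0],[0,0,0.002,0],[0,0,0.002,0]]]}}

```text
clock: 15.4
position: [0.5791, 0.0606, 0.1099]
tool_rot: [3.141, 0.002, -0.071]
force: [-8.6, 0.8, 9.3]
grip_width: 0.0499
finger_force: 25.3
```

Request:
{"name": "carry_out", "arguments": {"rows": [[[0.0005,0,0.001,0],[0.001,0,0.002,0],[0.001,0,0.002,0]]]}}

```text
clock: 15.65
position: [0.5788, 0.0607, 0.1081]
tool_rot: [3.141, 0.005, -0.071]
force: [-20.9, 1.7, 22.8]
grip_width: 0.0497
finger_force: 27.7
```

Request:
{"name": "carry_out", "arguments": {"rows": [[[-0.001,0,-0.002,0],[-0.001,0,-0.002,0]]]}}

```text
clock: 15.82
position: [0.5793, 0.0605, 0.1096]
tool_rot: [3.141, 0.001, -0.071]
force: [-2.8, 0.6, -3.1]
grip_width: 0.0495
finger_force: 24.4
```

Request:
{"name": "carry_out", "arguments": {"rows": [[[0,0,0,0],[0,0,0,0],[0,0,0,0],[0,0,0,0]]], "grip": 0.085}}

```text
clock: 16.15
position: [0.5803, 0.0605, 0.1097]
tool_rot: [-3.142, -0.0, -0.071]
force: [-0.1, 0.3, 0.9]
grip_width: 0.0846
finger_force: 0.0
```

Request:
{"name": "carry_out", "arguments": {"rows": [[[0,0,-0.01,0],[0,0,-0.025,0],[0,0,-0.045,0],[0,0,-0.07,0],[0,0,-0.1,0],[0,0,-0.13,0],[0,0,-0.15,0],[0,0,-0.15,0]]]}}

```text
clock: 16.82
position: [0.5817, 0.0607, 0.2648]
tool_rot: [-3.14, -0.006, -0.071]
force: [-0.8, -0.1, -0.5]
grip_width: 0.0849
finger_force: 0.0
```

Request:
{"name": "carry_out", "arguments": {"rows": [[[-0.04,0,0,0],[-0.08,0,0,0],[-0.11,0,0,0],[-0.12,0,0,0],[-0.12,0,0,0]]]}}

```text
clock: 17.23
position: [0.4587, 0.0691, 0.2605]
tool_rot: [-3.142, -0.001, -0.07]
force: [1.3, 0.5, 0.4]
grip_width: 0.0849
finger_force: 0.0
```

```bash
python3 - <<'E'
from path import *
s=st()
f=bot.grab_frame("side");g=bot.grab_frame("top")
o=[]
for u in (-.012,):
  K=[C[1]+u*ux-.012*ax,C[1]+u*ux+.066*ax,C[1]+u*ux+.048*ax,C[1]+u*ux+.078*ax]
for F,n,(x0,y0) in((f,'s',(240,150)),(g,'t',(200,160))):
    for l in("bottle_mid","cap_mid"): print(n,l,[(np.round(r["position"],1).tolist(),round(r["conf"],2)) for r in bot.spot_point(F,l)])
    print(proj(F,np.array(K)).round(1).tolist())
    a=cv2.resize(F["pixels"][y0:y0+100,x0:x0+100,::-1],None,fx=4,fy=4,interpolation=cv2.INTER_CUBIC)
    for q in proj(F,np.array(K)): cv2.circle(a,tuple(((q-[x0,y0]+.5)*4).astype(int)),2,(0,0,255),-1)
    o.append(a)
cv2.imwrite("pics/seat.png",np.hstack(o))
E
```

```text
t 17.23 pos [0.4587 0.0691 0.2605] rot [-3.142e+00 -1.000e-03 -7.000e-02] F [1.3 0.5 0.4] w 0.0849 q [-0.15  0.23 -0.15  1.97  0.04  0.95 -1.96]
s bottle_mid [([286.9, 226.7], 0.68), ([215.9, 181.4], 0.54), ([262.3, 166.6], 0.5)]
s cap_mid [([222.2, 172.3], 0.56), ([290.1, 198.5], 0.46), ([264.7, 158.1], 0.38)]
[[284.9, 220.6], [294.6, 199.1], [292.3, 204.1], [296.1, 195.8]]
t bottle_mid [([259.6, 205.0], 0.7), ([378.0, 216.9], 0.66), ([357.9, 270.1], 0.66)]
t cap_mid [([382.1, 213.1], 0.6), ([360.6, 269.1], 0.54), ([176.2, 278.8], 0.17)]
[[262.9, 203.4], [261.3, 212.4], [261.7, 210.3], [261.1, 213.9]]
```

View pics/seat.png

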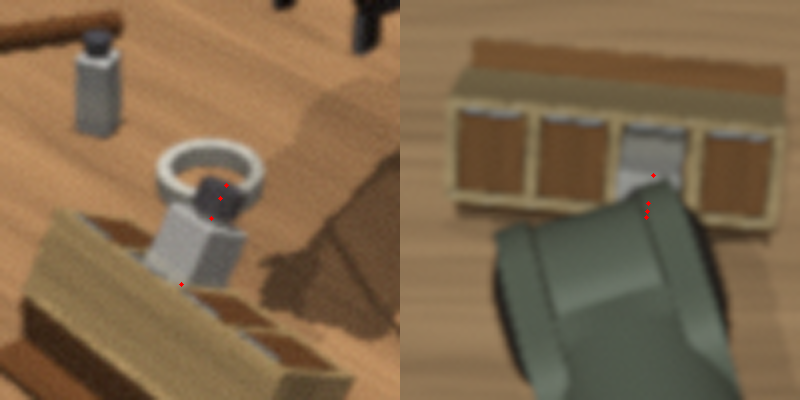

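The bottle is seated: its tilt matches the cell and the cap is at about (215,200) in the left crop, on the predicted axis. Now the cap. I'll grip it with the tool vertical and turn it in short ±15° strokes.

```bash
python3 - <<'E'
from path import *
s=bot.observe()
G0=C[1]-.012*ux+.070*ax; t=.012/.866; Tt=G0-[0,0,t]; print(Tt, t)
y0=W+np.radians(15)
print('above',sh([Tt[0],Tt[1],.25],y0),'down',sh(Tt,y0)); 
E
```

```text
[0.56084459 0.06125244 0.14629221] 0.013856812933025405
above [0.1001, 0.0006, 0.0095, np.float64(-15.05)] down [0.1001, 0.0006, 0.1132, np.float64(-15.05)]
```

Request:
{"name": "carry_out", "arguments": {"rows": [[[0.03,0,0,-5],[0.065,0,0,-10],[0.09,0.0006,0,-15],[0.1001,0.0006,0.01,-15],[0.1001,0.0006,0.04,-15],[0.1001,0.0006,0.07,-15],[0.1001,0.0006,0.09,-15],[0.1001,0.0006,0.1,-15],[0.1001,0.0006,0.1,-15],[0.1001,0.0006,0.1,-15]]]}}

```text
clock: 18.37
position: [0.5606, 0.0614, 0.16]
tool_rot: [-3.142, 0.0, 0.191]
force: [-0.3, -0.3, -0.1]
grip_width: 0.0849
finger_force: 0.0
```

```bash
python3 - <<'E'
from path import *
s=st(); Tt=C[1]-.012*ux+.070*ax-[0,0,.0139]
print('down',sh(Tt,W+np.radians(15)))
E
```

```text
t 18.37 pos [0.5606 0.0614 0.16  ] rot [-3.142  0.     0.191] F [-0.3 -0.3 -0.1] w 0.0849 q [-0.1   0.52 -0.16  1.83  0.11  0.81 -1.69]
down [0.0002, 0.0001, 0.0138, np.float64(-0.03)]
```

Next, a first grip and a stroke.

Request:
{"name": "carry_out", "arguments": {"rows": [[[0,0,0.006,0],[0,0,0.0138,0],[0,0,0.0138,0]]]}}

```text
clock: 18.62
position: [0.56, 0.0613, 0.1452]
tool_rot: [3.142, 0.0, 0.191]
force: [-0.3, -1.1, -0.4]
grip_width: 0.0851
finger_force: 0.0
```

Request:
{"name": "carry_out", "arguments": {"rows": [[[0,0,0,0],[0,0,0,0],[0,0,0,0],[0,0,0,0],[0,0,0,0],[0,0,0,0]]], "grip": 0.03, "grip_force": 25}}

```text
clock: 19.12
position: [0.5604, 0.0611, 0.1465]
tool_rot: [3.141, -0.001, 0.19]
force: [-1.8, -1.0, 7.8]
grip_width: 0.0385
finger_force: 24.3
```

```bash
python3 - <<'E'
from path import *
s=st(); print(s['moment'],s['finger_force'])
E
```

```text
t 19.12 pos [0.5604 0.0611 0.1465] rot [ 3.141e+00 -1.000e-03  1.900e-01] F [-1.8 -1.   7.8] w 0.0385 q [-0.1   0.53 -0.16  1.84  0.12  0.78 -1.7 ]
[-0.49406589  0.32854748 -0.12448122] 24.26063597202301
```

The cap is gripped at 38.5 mm. I turn it clockwise 30°.

Request:
{"name": "carry_out", "arguments": {"rows": [[[0,0,0,4],[0,0,0,8],[0,0,0,12],[0,0,0,16],[0,0,0,20],[0,0,0,24],[0,0,0,27],[0,0,0,30],[0,0,0,30]]]}}

```text
clock: 19.87
position: [0.5608, 0.0633, 0.1467]
tool_rot: [-3.139, -0.001, -0.335]
force: [-2.4, 6.9, 6.9]
grip_width: 0.0372
finger_force: 42.6
```

```bash
python3 - <<'E'
from path import *
s=st(); print(s['moment'],s['finger_force'])
f=bot.grab_frame("side")
for l in("cap_mid","bottle_mid"):print([(np.round(r["position"],1).tolist(),round(r["conf"],2)) for r in bot.spot_point(f,l)])
E
```

```text
t 19.87 pos [0.5608 0.0633 0.1467] rot [-3.139e+00 -1.000e-03 -3.350e-01] F [-2.4  6.9  6.9] w 0.0372 q [-0.2   0.53 -0.02  1.84  0.01  0.77 -2.13]
[2.55451372 0.16857717 0.58461921] 42.552661299705505
[([218.7, 171.6], 0.63), ([185.7, 186.3], 0.62), ([264.3, 161.2], 0.61), ([292.0, 197.0], 0.43)]
[([286.7, 220.6], 0.87), ([215.4, 181.4], 0.63), ([271.0, 205.4], 0.63), ([264.8, 170.5], 0.58), ([384.2, 316.6], 0.5)]
```

Request:
{"name": "carry_out", "arguments": {"rows": [[[0,0,0,0],[0,0,0,0],[0,0,0,0],[0,0,0,0],[0,0,0,-6],[0,0,0,-12],[0,0,0,-18],[0,0,0,-24],[0,0,0,-27],[0,0,0,-27]]], "grip": 0.06}}

```text
clock: 20.85
position: [0.5601, 0.061, 0.1458]
tool_rot: [-3.142, 0.0, 0.141]
force: [0.7, -0.2, -0.2]
grip_width: 0.0601
finger_force: 0.0
```

Request:
{"name": "carry_out", "arguments": {"rows": [[[0,0,0,0],[0,0,0,0],[0,0,0,0],[0,0,0,0],[0,0,0,0]]], "grip": 0.03}}

```text
clock: 21.27
position: [0.5602, 0.0611, 0.1461]
tool_rot: [3.141, -0.0, 0.137]
force: [-2.0, -2.6, 6.0]
grip_width: 0.0381
finger_force: 24.8
```

Request:
{"name": "carry_out", "arguments": {"rows": [[[0,0,0,4],[0,0,0,8],[0,0,0,12],[0,0,0,12]]]}}

```text
clock: 21.6
position: [0.5603, 0.0618, 0.1459]
tool_rot: [-3.141, -0.0, -0.075]
force: [0.4, -0.2, 0.5]
grip_width: 0.0371
finger_force: 25.5
```

```bash
python3 - <<'E'
from path import *
s=st(); print(s['moment'],s['finger_force'])
E
```

```text
t 21.6 pos [0.5603 0.0618 0.1459] rot [-3.141 -0.    -0.075] F [ 0.4 -0.2  0.5] w 0.0371 q [-0.15  0.53 -0.09  1.84  0.07  0.77 -1.92]
[-0.00907215 -0.18709631 -0.0338764 ] 25.51312744617462
```

Request:
{"name": "carry_out", "arguments": {"rows": [[[0,0,0,4],[0,0,0,8],[0,0,0,12],[0,0,0,12]]]}}

```text
clock: 21.93
position: [0.5604, 0.0631, 0.1463]
tool_rot: [-3.14, -0.0, -0.281]
force: [-3.0, 6.2, 7.7]
grip_width: 0.037
finger_force: 33.3
```

```bash
python3 - <<'E'
from path import *
s=st(); print(s['moment'],s['finger_force'])
E
```

```text
t 21.93 pos [0.5604 0.0631 0.1463] rot [-3.14  -0.    -0.281] F [-3.   6.2  7.7] w 0.037 q [-0.19  0.53 -0.04  1.84  0.02  0.77 -2.09]
[2.20665382 0.3228087  0.45280186] 33.261176347732544
```

Request:
{"name": "carry_out", "arguments": {"rows": [[[0,0,0,0],[0,0,0,0],[0,0,0,0],[0,0,0,0],[0,0,0,-6],[0,0,0,-12],[0,0,0,-18],[0,0,0,-24],[0,0,0,-24],[0,0,0,-24]]], "grip": 0.06}}

```text
clock: 22.77
position: [0.5602, 0.061, 0.1458]
tool_rot: [-3.141, 0.0, 0.135]
force: [0.2, -0.5, 0.8]
grip_width: 0.0601
finger_force: 0.0
```

Request:
{"name": "carry_out", "arguments": {"rows": [[[0,0,0,0],[0,0,0,0],[0,0,0,0],[0,0,0,0],[0,0,0,0]]], "grip": 0.03}}

```text
clock: 23.18
position: [0.5602, 0.0612, 0.1461]
tool_rot: [3.141, -0.0, 0.137]
force: [-2.9, -1.4, 5.6]
grip_width: 0.0386
finger_force: 24.6
```

Request:
{"name": "carry_out", "arguments": {"rows": [[[0,0,0,4],[0,0,0,8],[0,0,0,12],[0,0,0,12]]]}}

```text
clock: 23.52
position: [0.5602, 0.0617, 0.146]
tool_rot: [-3.141, -0.0, -0.075]
force: [-1.2, -0.6, 4.2]
grip_width: 0.0372
finger_force: 24.6
```

```bash
python3 - <<'E'
from path import *
s=st(); print(s['moment'],s['finger_force'])
E
```

```text
t 23.52 pos [0.5602 0.0617 0.146 ] rot [-3.141 -0.    -0.075] F [-1.2 -0.6  4.2] w 0.0372 q [-0.15  0.53 -0.09  1.84  0.07  0.77 -1.92]
[ 0.06638989  0.25348823 -0.04937559] 24.550344944000244
```

Request:
{"name": "carry_out", "arguments": {"rows": [[[0,0,0,4],[0,0,0,8],[0,0,0,10],[0,0,0,10]]]}}

```text
clock: 23.85
position: [0.5604, 0.0624, 0.1461]
tool_rot: [-3.14, -0.001, -0.245]
force: [-0.1, 3.4, 2.6]
grip_width: 0.0368
finger_force: 30.6
```

```bash
python3 - <<'E'
from path import *
s=st(); print(s['moment'],s['finger_force'])
E
```

```text
t 23.85 pos [0.5604 0.0624 0.1461] rot [-3.14e+00 -1.00e-03 -2.45e-01] F [-0.1  3.4  2.6] w 0.0368 q [-0.18  0.53 -0.05  1.84  0.03  0.77 -2.06]
[ 1.04014641 -0.15641946  0.20452048] 30.599932372570038
```

Request:
{"name": "carry_out", "arguments": {"rows": [[[0,0,0,0],[0,0,0,0],[0,0,0,0],[0,0,0,0],[0,0,0,-6],[0,0,0,-12],[0,0,0,-18],[0,0,0,-22],[0,0,0,-22],[0,0,0,-22]]], "grip": 0.06}}

```text
clock: 24.68
position: [0.5602, 0.061, 0.1458]
tool_rot: [-3.141, 0.0, 0.136]
force: [-0.2, -0.2, 0.0]
grip_width: 0.06
finger_force: 0.0
```

Request:
{"name": "carry_out", "arguments": {"rows": [[[0,0,0,0],[0,0,0,0],[0,0,0,0],[0,0,0,0],[0,0,0,0]]], "grip": 0.03}}

```text
clock: 25.1
position: [0.5602, 0.0611, 0.1461]
tool_rot: [3.141, -0.0, 0.137]
force: [-1.9, -2.7, 6.3]
grip_width: 0.0387
finger_force: 24.6
```

Request:
{"name": "carry_out", "arguments": {"rows": [[[0,0,0,4],[0,0,0,8],[0,0,0,12],[0,0,0,12]]]}}

```text
clock: 25.43
position: [0.5598, 0.0612, 0.146]
tool_rot: [3.141, 0.001, -0.077]
force: [-4.6, -2.6, 6.0]
grip_width: 0.0375
finger_force: 24.5
```

```bash
python3 - <<'E'
from path import *
s=st(); print(s['moment'],s['finger_force'])
E
```

```text
t 25.43 pos [0.5598 0.0612 0.146 ] rot [ 3.141e+00  1.000e-03 -7.700e-02] F [-4.6 -2.6  6. ] w 0.0375 q [-0.15  0.53 -0.09  1.84  0.07  0.77 -1.92]
[-0.77547639  1.03432918 -0.07397245] 24.495209455490112
```

Request:
{"name": "carry_out", "arguments": {"rows": [[[0,0,0,4],[0,0,0,8],[0,0,0,10],[0,0,0,10]]]}}

```text
clock: 25.77
position: [0.5609, 0.0619, 0.1461]
tool_rot: [-3.141, -0.002, -0.248]
force: [4.2, 1.1, -1.3]
grip_width: 0.0369
finger_force: 29.1
```

```bash
python3 - <<'E'
from path import *
s=st(); print(s['moment'],s['finger_force'])
E
```

```text
t 25.77 pos [0.5609 0.0619 0.1461] rot [-3.141e+00 -2.000e-03 -2.480e-01] F [ 4.2  1.1 -1.3] w 0.0369 q [-0.18  0.53 -0.05  1.84  0.03  0.77 -2.06]
[ 0.44273244 -0.86590511  0.5983353 ] 29.07062977552414
```

Request:
{"name": "carry_out", "arguments": {"rows": [[[0,0,0,0],[0,0,0,0],[0,0,0,0],[0,0,0,0],[0,0,0,-6],[0,0,0,-12],[0,0,0,-18],[0,0,0,-22],[0,0,0,-22],[0,0,0,-22]]], "grip": 0.06}}

```text
clock: 26.6
position: [0.5601, 0.0611, 0.1458]
tool_rot: [-3.141, 0.0, 0.136]
force: [0.5, -0.1, 0.3]
grip_width: 0.0598
finger_force: 0.0
```

Request:
{"name": "carry_out", "arguments": {"rows": [[[0,0,0,0],[0,0,0,0],[0,0,0,0],[0,0,0,0],[0,0,0,0]]], "grip": 0.03}}

```text
clock: 27.02
position: [0.5603, 0.0611, 0.1461]
tool_rot: [3.141, -0.0, 0.137]
force: [-1.1, -3.2, 5.7]
grip_width: 0.0383
finger_force: 24.6
```

```bash
python3 - <<'E'
from path import *
s=st(); print(s['moment'],s['finger_force'])
E
```

```text
t 27.02 pos [0.5603 0.0611 0.1461] rot [ 3.141 -0.     0.137] F [-1.1 -3.2  5.7] w 0.0383 q [-0.11  0.53 -0.15  1.84  0.11  0.78 -1.74]
[-0.70122797  0.18841353 -0.17289041] 24.603915810585022
```

Request:
{"name": "carry_out", "arguments": {"rows": [[[0,0,0,3],[0,0,0,6],[0,0,0,6]]]}}

```text
clock: 27.27
position: [0.5607, 0.0611, 0.1461]
tool_rot: [3.141, -0.001, 0.03]
force: [3.1, -2.4, 3.0]
grip_width: 0.0377
finger_force: 25.8
```

```bash
python3 - <<'E'
from path import *
s=st(); print(s['moment'],s['finger_force'])
E
```

```text
t 27.27 pos [0.5607 0.0611 0.1461] rot [ 3.141e+00 -1.000e-03  3.000e-02] F [ 3.1 -2.4  3. ] w 0.0377 q [-0.13  0.53 -0.12  1.84  0.09  0.77 -1.83]
[-0.95588388 -0.35439577  0.02024231] 25.79774022102356
```

Request:
{"name": "carry_out", "arguments": {"rows": [[[0,0,0,3],[0,0,0,6],[0,0,0,6]]]}}

```text
clock: 27.52
position: [0.5595, 0.0613, 0.1459]
tool_rot: [3.141, 0.001, -0.073]
force: [-4.6, -2.1, 7.6]
grip_width: 0.0372
finger_force: 24.2
```

```bash
python3 - <<'E'
from path import *
s=st(); print(s['moment'],s['finger_force'])
E
```

```text
t 27.52 pos [0.5595 0.0613 0.1459] rot [ 3.141e+00  1.000e-03 -7.300e-02] F [-4.6 -2.1  7.6] w 0.0372 q [-0.15  0.53 -0.09  1.84  0.07  0.77 -1.92]
[-0.68031723  1.18881871 -0.04219824] 24.245184659957886
```

Request:
{"name": "carry_out", "arguments": {"rows": [[[0,0,0,4],[0,0,0,8],[0,0,0,10],[0,0,0,10]]]}}

```text
clock: 27.85
position: [0.5606, 0.0619, 0.146]
tool_rot: [-3.141, -0.001, -0.245]
force: [4.0, 1.4, 0.2]
grip_width: 0.0374
finger_force: 28.6
```

```bash
python3 - <<'E'
from path import *
s=st(); print(s['moment'],s['finger_force'])
E
```

```text
t 27.85 pos [0.5606 0.0619 0.146 ] rot [-3.141e+00 -1.000e-03 -2.450e-01] F [4.  1.4 0.2] w 0.0374 q [-0.18  0.53 -0.05  1.84  0.03  0.77 -2.06]
[ 0.38352696 -0.85727341  0.55378477] 28.614118695259094
```

Request:
{"name": "carry_out", "arguments": {"rows": [[[0,0,0,0],[0,0,0,0],[0,0,0,0],[0,0,0,0],[0,0,0,-6],[0,0,0,-12],[0,0,0,-16],[0,0,0,-16],[0,0,0,-16]]], "grip": 0.06}}

```text
clock: 28.6
position: [0.5601, 0.0611, 0.1459]
tool_rot: [-3.141, 0.0, 0.031]
force: [-0.8, 0.7, -0.1]
grip_width: 0.0601
finger_force: 0.0
```

Request:
{"name": "carry_out", "arguments": {"rows": [[[0,0,0,0],[0,0,0,0],[0,0,0,0],[0,0,0,0],[0,0,0,0]]], "grip": 0.03, "grip_force": 45}}

```text
clock: 29.02
position: [0.5602, 0.061, 0.1462]
tool_rot: [3.141, -0.0, 0.032]
force: [-2.5, -2.9, 6.0]
grip_width: 0.0371
finger_force: 44.2
```

Request:
{"name": "carry_out", "arguments": {"rows": [[[0,0,0,3],[0,0,0,6],[0,0,0,6]]]}}

```text
clock: 29.27
position: [0.5613, 0.0613, 0.1464]
tool_rot: [-3.142, -0.002, -0.075]
force: [4.4, -2.5, 1.0]
grip_width: 0.0367
finger_force: 45.0
```

```bash
python3 - <<'E'
from path import *
s=st(); print(s['moment'],s['finger_force'])
E
```

```text
t 29.27 pos [0.5613 0.0613 0.1464] rot [-3.142e+00 -2.000e-03 -7.500e-02] F [ 4.4 -2.5  1. ] w 0.0367 q [-0.15  0.53 -0.09  1.84  0.07  0.77 -1.92]
[-0.6422463  -1.15775424  0.61774285] 45.02819359302521
```

Request:
{"name": "carry_out", "arguments": {"rows": [[[0,0,0,3],[0,0,0,6],[0,0,0,6]]]}}

```text
clock: 29.52
position: [0.5601, 0.0619, 0.1465]
tool_rot: [-3.141, -0.0, -0.179]
force: [-4.7, -0.9, 13.1]
grip_width: 0.0368
finger_force: 43.8
```

```bash
python3 - <<'E'
from path import *
s=st(); print(s['moment'],s['finger_force'])
E
```

```text
t 29.52 pos [0.5601 0.0619 0.1465] rot [-3.141 -0.    -0.179] F [-4.7 -0.9 13.1] w 0.0368 q [-0.17  0.53 -0.06  1.84  0.05  0.77 -2.01]
[0.0803237  1.04553973 0.62938452] 43.751442432403564
```

Request:
{"name": "carry_out", "arguments": {"rows": [[[0,0,0,3],[0,0,0,6],[0,0,0,6]]]}}

```text
clock: 29.77
position: [0.5614, 0.062, 0.1465]
tool_rot: [-3.14, -0.003, -0.284]
force: [4.2, -0.3, 2.9]
grip_width: 0.037
finger_force: 49.4
```

```bash
python3 - <<'E'
from path import *
s=st(); print(s['moment'],s['finger_force'])
E
```

```text
t 29.77 pos [0.5614 0.062  0.1465] rot [-3.14e+00 -3.00e-03 -2.84e-01] F [ 4.2 -0.3  2.9] w 0.037 q [-0.19  0.53 -0.04  1.84  0.03  0.77 -2.09]
[ 0.42303273 -1.07079331  0.99917694] 49.354897141456604
```

Moment 0.6–1.0 N·m, even with no skew, is far above the 0.05 cap friction, so the cap is tight. I let go, lift off, and check by a light touch on the cap top that the bottle is still on the floor.

Request:
{"name": "carry_out", "arguments": {"rows": [[[0,0,0,0],[0,0,0,0],[0,0,0,0],[0,0,0,0],[0,0,0,0]]], "grip": 0.075}}

```text
clock: 30.18
position: [0.56, 0.0613, 0.1458]
tool_rot: [3.141, 0.0, -0.281]
force: [0.5, -0.9, 0.2]
grip_width: 0.0751
finger_force: 0.0
```

Request:
{"name": "carry_out", "arguments": {"rows": [[[0,0,-0.01,0],[0,0,-0.025,0],[0,0,-0.045,0],[0,0,-0.07,-6],[0,0,-0.08,-12],[0,0,-0.08,-12]]]}}

```text
clock: 30.68
position: [0.5613, 0.0614, 0.2291]
tool_rot: [-3.141, -0.004, -0.065]
force: [0.4, 0.6, 0.3]
grip_width: 0.0752
finger_force: 0.0
```

Request:
{"name": "carry_out", "arguments": {"rows": [[[0,0,0,0],[0,0,0,0],[0,0,0,0],[0,0,0,0],[0,0,0,0],[0,0,0,0]]], "grip": 0.0}}

```text
clock: 31.18
position: [0.5601, 0.0614, 0.2255]
tool_rot: [3.141, 0.001, -0.072]
force: [-0.1, 0.0, -0.5]
grip_width: 0.0017
finger_force: 0.0
```

```bash
python3 - <<'E'
from path import *
s=st()
for w in(.1,.082,.077): print(w,sh(C[1]-.012*ux+w*ax-.011*sx,W))
f=bot.grab_frame("side");g=bot.grab_frame("top")
for F in(f,g):
  for l in("bottle_mid","cap_mid"): print(l,[(np.round(r["position"],1).tolist(),round(r["conf"],2)) for r in bot.spot_point(F,l)])
E
```

```text
t 31.18 pos [0.5601 0.0614 0.2255] rot [ 3.141e+00  1.000e-03 -7.200e-02] F [-0.1  0.  -0.5] w 0.0017 q [-0.15  0.43 -0.09  1.77  0.05  0.94 -1.9 ]
0.1 [-0.0252, 0.0001, 0.0394, np.float64(-0.05)]
0.082 [-0.0162, 0.0001, 0.055, np.float64(-0.05)]
0.077 [-0.0137, 0.0001, 0.0593, np.float64(-0.05)]
bottle_mid [([265.8, 170.6], 0.71), ([282.2, 222.6], 0.65), ([216.4, 181.2], 0.65)]
cap_mid [([220.6, 173.3], 0.63), ([264.1, 159.5], 0.57), ([291.7, 196.3], 0.42)]
bottle_mid [([376.7, 216.4], 0.75), ([284.7, 203.1], 0.45), ([357.0, 267.5], 0.44)]
cap_mid [([359.1, 269.6], 0.59), ([381.6, 213.5], 0.56)]
```

Request:
{"name": "carry_out", "arguments": {"rows": [[[-0.015,0,0.01,0],[-0.0252,0,0.025,0],[-0.0252,0,0.0394,0],[-0.021,0,0.0465,0],[-0.018,0,0.052,0],[-0.0162,0,0.055,0],[-0.0162,0,0.055,0]]]}}

```text
clock: 32.07
position: [0.5447, 0.0624, 0.1706]
tool_rot: [3.142, 0.0, -0.071]
force: [-0.2, -0.3, -0.4]
grip_width: 0.0003
finger_force: 0.0
```

Request:
{"name": "carry_out", "arguments": {"rows": [[[0.0005,0,0.0009,0],[0.001,0,0.0017,0],[0.001,0,0.0017,0]]]}}

```text
clock: 32.32
position: [0.5452, 0.0624, 0.1694]
tool_rot: [-3.141, -0.0, -0.071]
force: [-0.2, -0.1, 0.6]
grip_width: 0.0
finger_force: 0.0
```

Request:
{"name": "carry_out", "arguments": {"rows": [[[0.0005,0,0.0009,0],[0.001,0,0.0017,0],[0.001,0,0.0017,0]]]}}

```text
clock: 32.57
position: [0.5461, 0.0623, 0.1675]
tool_rot: [-3.142, -0.0, -0.071]
force: [0.6, 0.0, 0.2]
grip_width: -0.0002
finger_force: 0.0
```

```bash
python3 - <<'E'
from path import *
s=st(); d=s['position']+.011*sx-C[1]; print('w',d@ax*1e3,'u',d@ux*1e3,'F.ax',np.dot(s['force'],ax))
E
```

```text
t 32.57 pos [0.5461 0.0623 0.1675] rot [-3.142 -0.    -0.071] F [0.6 0.  0.2] w -0.0002 q [-0.16  0.48 -0.09  1.86  0.06  0.8  -1.92]
w 78.25550007039249 u -11.634269535252011 F.ax -0.11528413263429696
```

Request:
{"name": "carry_out", "arguments": {"rows": [[[0.0005,0,0.0009,0],[0.001,0,0.0017,0],[0.001,0,0.0017,0]]]}}

```text
clock: 32.82
position: [0.5471, 0.0623, 0.1657]
tool_rot: [-3.142, 0.0, -0.071]
force: [0.2, 0.1, 1.5]
grip_width: 0.0001
finger_force: 0.4
```

Request:
{"name": "carry_out", "arguments": {"rows": [[[0.0005,0,0.0009,0],[0.001,0,0.0017,0],[0.001,0,0.0017,0]]]}}

```text
clock: 33.07
position: [0.5475, 0.0624, 0.165]
tool_rot: [-3.142, 0.001, -0.071]
force: [-12.7, 0.3, 24.2]
grip_width: -0.0001
finger_force: 13.2
```

```bash
python3 - <<'E'
from path import *
s=st(); d=s['position']+.011*sx-C[1]; print('w',d@ax*1e3,'u',d@ux*1e3,'F.ax',np.dot(s['force'],ax))
E
```

```text
t 33.07 pos [0.5475 0.0624 0.165 ] rot [-3.142e+00  1.000e-03 -7.100e-02] F [-12.7   0.3  24.2] w -0.0001 q [-0.16  0.49 -0.09  1.86  0.06  0.8  -1.92]
w 75.38224904139595 u -11.67342223119338 F.ax 27.29792546270171
```

The contact is hard, 1–2 mm below the nominal height (the flap stop showed the same offset), so the bottle is fully seated. I retreat and hand in.

Request:
{"name": "carry_out", "arguments": {"rows": [[[-0.003,0,-0.005,0],[-0.012,0,-0.02,0],[-0.024,0,-0.04,0],[-0.04,0,-0.07,0],[-0.05,0,-0.09,0],[-0.05,0,-0.09,0],[-0.05,0,-0.09,0]]]}}

```text
clock: 33.65
position: [0.4984, 0.0659, 0.2551]
tool_rot: [-3.141, -0.002, -0.071]
force: [-0.2, -0.4, -0.7]
grip_width: 0.0001
finger_force: 0.0
```

```bash
python3 - <<'E'
from conv import *
st(); f=bot.grab_frame("side")
print([(np.round(r["position"],1).tolist(),round(r["conf"],2)) for r in bot.spot_point(f,"bottle_mid")])
print(bot.job_done())
E
```

```text
t 33.65 pos [0.4984 0.0659 0.2551] rot [-3.141e+00 -2.000e-03 -7.100e-02] F [-0.2 -0.4 -0.7] w 0.0001 q [-0.17  0.3  -0.1   1.89  0.04  0.95 -1.93]
[([263.7, 170.2], 0.84), ([215.3, 183.3], 0.63), ([284.1, 225.3], 0.58), ([185.7, 185.9], 0.42)]
the job is handed in; nothing more can be done
None
```

I handed the job in at about 34 s: cell 1 was the empty one (cell 0 was full), the large bottle stands foot down on its floor, the cap is turned to its stop (judged by torque, not seen), and I saw nothing else on the bench disturbed.

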